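Bring the square reagent bottle to the front of the locked carousel and hold it there

ROBOT

A 6-joint arm with a two-finger parallel gripper is mounted at the origin on the work surface. World frame = base frame: x ahead of the robot, y to its left, z up, the work surface at z = 0. Lengths are in m, angles in rad, forces in N, time in s.
With the tool pointing down it reaches from about 0.35 to 0.975 m from the base axis. Payload 4.9 kg.
Tool frame: the origin (TCP) lies on the mounting face of the last link; the fingertips stand 173 mm ahead of it and the grasp point (between the pads) lies 155 mm ahead of it; z points along the fingers, y is the line along which they close (so a half turn about z gives the same grasp; the last joint's range is limited). The gripper opens to 85 mm and grips with 20 to 120 N. Pads are 22 mm wide; open, the fingers measure 114 mm over their backs; the gripper's body (76 mm by 85 mm) begins 54 mm behind the grasp point. The pads swing forward as they close: fully open they stand 13 mm farther back than shut.
Start: joints at [-0.119, 0.053, 1.613, -0, 1.476, -0.119], TCP at [0.625, 0, 0.405] pointing down, gripper open.
Joint ranges: [-3.01, 3.01], [-1.01, 2.22], [0.06, 2.58], [-1.02, 4.17], [0.09, 2.62], [-3.14, 3.14]. Speed limits (rad/s): [2.57, 2.57, 3.14, 3.14, 3.14, 3.14].

INTERFACE

Orientations are given as a rotation vector (axis times angle).
In Python, from station import monitor, eyes, finish_job gives the robot as it stands. The module is installed in compiled form; this text tells all that it offers.
- The arm moves only by the tool step_arm, never from a script. Its argument "commands" is a list of rows, each a list of 3 entries, a list of its own where there are three numbers: the opening in per cent of the stroke, from 0 (shut) to 100 (fully open), then the shift along the tool's x, y, z in mm, then the turn about the tool's z in degrees. In form: [[hand, [x, y, z], yaw], ...]. A call has 1 to 12 rows; each row is the pose to reach, as a shift and turn from the pose commanded when the call began, along the tool's axes at that moment; what a row does not reach only later rows make up. A row lasts 1/8 s, in which the tool goes at most 62.5 mm and 10.7 degrees, less where a joint would pass 70% of its speed; a pose out of reach is approached as far as the arm can. A call with a gripper value outside its range is refused whole. The fingers move at their own pace and stop on an object; "squeeze" is the grip in N (left out, the last holds). Time passes only in rows, so rows that repeat a pose let the fingers close. It gives the time, the measured TCP pose, the force, the opening and the grip force at its end, in the units of the state.
- monitor.get_obs(): the state, without advancing time (a new reading comes with each control period).
- eyes.get_image(name): name is "scene" or "side" or "wrist"; returns the picture (480x640x3 uint8, red, green, blue); there is no depth.
- eyes.camera_info(name): a dict with "camera_matrix" (3x3 intrinsics, pixels), "k1" (the pictures are not rectified: a ray, as slopes to the right and down, at radius r is drawn at 1 + k1 r^2 times it, then the intrinsics apply), "extrinsics" (4x4, takes a point from camera to world coordinates). Camera axes: x right, y down, z forward; pixel columns grow to the right and rows downward; lengths in m; the calibration is good to about 2 mm. A picture is of the moment at which its call begins: read the wrist's pose just before it. camera_info takes no time and is no camera call; for the wrist camera it gives the pose at the moment of the call.
- finish_job(): hands the job in; it is judged then, once.
The state is a dict: "t": time; "q": joint angles; "dq": joint speeds; "effort": joint torques, N m; "tool_pos": TCP position; "tool_rot": TCP orientation; "contact_force": force on the tool from outside, world axes, zero at the start; "wrist_torque": the same for the moment, N m; "opening": finger opening in m; "grip_force": force on a finger pad.
Only numpy, scipy, OpenCV 4.12 (cv2) and the standard library are available. Lean on these libraries where they do the work, as an engineer would, in place of code of your own. Each camera call takes 0.05 s, during which the arm holds its last target. There are 200 camera calls.

TASK

On the conservation table, first slide the reagent carousel's transport lock outward all the way to its end stop, without turning the carousel while it is still locked. Then turn the carousel until the square bottle stands squarely at the front, in line with the steel pointer, and finish while still holding the carousel still there with the fingers (gripping a bottle cap is fine; do not let go). Leave the lock open and the loose things around the stand where they are.

Things in the scene. Friction and masses are not known exactly. Their poses are not given: they have to be found in the camera images.
- stand: fixed white board, 350 mm (its x) by 445 mm (its y), 12 mm thick, carrying the carousel and the lock. Origin on the table surface, under the carousel's axis; the board reaches from -175 to +175 mm along its x and from -150 to +295 mm along its y. Its -x side is the stand's front (towards the robot), its +y side carries the lock
- pivot (a point): point on the carousel's vertical axis, at the height of the platter's top face (38 mm above the table). The four containers other than the square bottle: two round bottles (54 mm across, 120 mm tall), a smaller round bottle (46 mm across, 106 mm tall) and a low wide jar (60 mm across, 68 mm tall)
- pointer (a point): top of the small dark steel pointer (house-shaped, about 25 x 25 mm) fixed on the board at the middle of its front edge, 34 mm above the table, 157 mm from the carousel's axis along the stand's -x: it marks the carousel's front
- carousel: aluminium turntable 270 mm across that turns either way, without stops, about the vertical axis through its origin, against light friction (0.12 N m, about 1.3 N at the caps); it stays where left. Origin 24 mm above the table; +x axis points to the square bottle, z up. Five black-lidded amber glass containers are clipped fast to it, 72 degrees apart, 90 mm from the axis; they cannot come off
- square_cap (a point): centre of the round black cap of the square bottle, the only one with a square body (54 x 54 mm), also the tallest (145 mm with cap). Moves with the carousel, 90 mm from its axis, 168 mm above the table. The cap is 34 mm across, 30 mm tall (15 mm above and below this point), fixed to the bottle; the square shoulders lie 30 mm below this point
- lock (a joint): the transport lock, in m: 0 = jaws fully over the carousel's rim (locked), 0.045 = at its outer end stop (unlocked). It slides along the stand's +y, straight away from the carousel, against 2.5 N of friction plus slight drag, and stays where it is left. It starts at 0 to 0.005
- lock_grip (a point): centre line of the lock's black upright grip, a fin 30 mm wide (along the stand's x), 16 mm thick (along the stand's y, the sliding direction), top 86 mm above the table; this point is 68 mm above the table and moves with the lock. The fin rises from a steel carriage whose highest part near it is 42 mm above the table
- pill_jar: small white screw-lid jar, 40 mm across, 46 mm tall, standing on the stand's white board, in its front right corner, on the side away from the lock; origin at its underside. Leave alone
- brush: flat brush 150 mm long lying on the stand's white board, in its front left corner, on the lock's side. Leave alone
- amber_bottle: loose amber bottle with a red cap, 72 mm across, 150 mm tall, on the table right of the stand; origin at its underside. Leave alone
- white_bottle: loose white plastic bottle with a blue cap, 64 mm across, 160 mm tall, on the table right of the stand; origin at its underside. Leave alone
- dish: shallow white dish, 80 mm across, 30 mm tall, on the table left of the stand; origin at its underside. Leave alone

How it is judged:
On the way:
1. the transport lock is slid to its outer end stop (value of joint lock above 0.041 m), for 0.2 s.
At the end, for the whole second after the job is handed in: lock within 4 mm of its outer stop; square bottle's cap on the pointer's side, within 12 mm of the line from the axis through the pointer; carousel still (under 0.05 rad/s) with the fingers on it at more than 1 N, through the last second (value of joint lock above 0.041 m and y of square_cap in the frame of stand between -0.012 and 0.012 m and x of square_cap in the frame of stand below -0.05 m and angular speed of carousel below 0.05 rad/s and contact force between the fingers and carousel above 1 N); the arm keeps its last pose, push and grip.
It fails at once if the carousel is turned (cap moved over 12 mm) while the lock is not open (value of joint lock below 0.035 m and distance of square_cap from where it was at the start of the episode above 0.012 m).
It fails at once if a loose thing around the stand is disturbed (moved over 30 mm) (distance of any of pill_jar, brush, amber_bottle, white_bottle, dish from where it was at the start of the episode above 0.03 m).
It also fails if it takes over 51 s, if anything falls off the work surface, if the arm or the gripper's body presses on something with over 40 N, if the wrist force passes 120 N, or if a joint passes its speed limit or range.

## Working session

There is one attempt and no reset: what is moved stays moved. The work goes in short steps, Python scripts to look and compute and a tool call to move; the robot and the scene stay as the last step left them, time stands still between calls to the robot, and variables do not carry over. Pictures are saved under pics/ and viewed, at most 10 in all, crops included, and the job is handed in when it is done.

Besides the shell and the picture viewer there is one more tool, called after "Request:" as name(argument=value, ...) on one line, values as JSON. step_arm: Moves the arm, as the interface text tells. Its arguments: {"type":"object","properties":{"commands":{"type":"array"},"squeeze":{"type":"number"}},"required":["commands"]}

```bash
mkdir -p pics; python3 - <<'E'
from station import monitor, eyes
import cv2
o=monitor.get_obs();print(o['t'],o['tool_pos'],o['tool_rot'],o['opening'])
for n in ("scene","side"):
    cv2.imwrite(f"pics/{n}0.png",eyes.get_image(n)[:,:,::-1])
    c=eyes.camera_info(n);print(n,c)
E
```

```text
0.0 [6.24725616e-01 3.51236092e-05 4.03437463e-01] [-2.22025279e+00 -2.22031669e+00  2.03755266e-03] 0.08527696399774437
scene {'camera_matrix': array([[497.39491671,   0.        , 326.37637009],
       [  0.        , 497.39491671, 240.67040286],
       [  0.        ,   0.        ,   1.        ]]), 'k1': -0.11847134957810743, 'extrinsics': array([[-0.68726571,  0.58182034, -0.43491486,  0.98350882],
       [ 0.72623473,  0.56334569, -0.39398572,  0.43124259],
       [ 0.01577851, -0.58662316, -0.80970631,  1.05770281],
       [ 0.        ,  0.        ,  0.        ,  1.        ]])}
side {'camera_matrix': array([[598.81697839,   0.        , 321.38812202],
       [  0.        , 598.81697839, 249.20268922],
       [  0.        ,   0.        ,   1.        ]]), 'k1': -0.08662858135214073, 'extrinsics': array([[ 0.78659488, -0.37334505,  0.49181498, -0.14316986],
       [-0.61718686, -0.49948116,  0.60794651, -0.82765826],
       [ 0.0186785 , -0.78174935, -0.62331297,  0.93617284],
       [ 0.        ,  0.        ,  0.        ,  1.        ]])}
```

View pics/scene0.png

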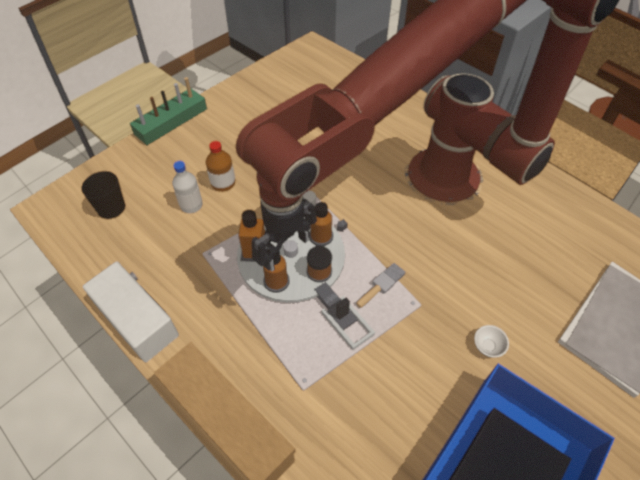

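View pics/side0.png

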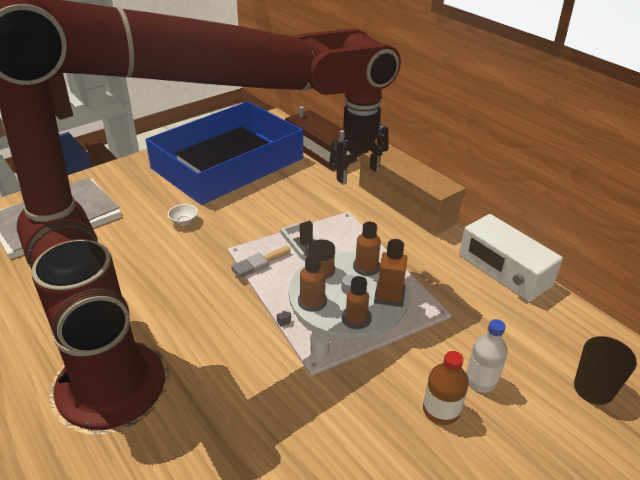

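The side view shows the board corners at (230,250), (347,213), (449,317) and (313,373). The pointer is at (284,318), the fin top at (306,224) and the square cap at (396,247). In the scene view the board corners are (205,254), (305,382) and (419,303), the fin top is about (339,300) and the square cap about (249,217).

```bash
cat > h.py <<'E'
import numpy as np, cv2
from scipy.optimize import least_squares
from station import monitor, eyes
def proj(c,P):
    E=np.linalg.inv(c['extrinsics']);K=np.array(c['camera_matrix'])
    return cv2.projectPoints(np.atleast_2d(np.float64(P)),cv2.Rodrigues(E[:3,:3])[0],E[:3,3],K,np.array([c['k1'],0,0,0,0]))[0][:,0]
def on_plane(c,px,z):
    K=np.array(c['camera_matrix']);X=c['extrinsics']
    u=cv2.undistortPoints(np.float64(px).reshape(-1,1,2),K,np.array([c['k1'],0,0,0,0]))[:,0]
    d=np.c_[u,np.ones(len(u))]@X[:3,:3].T
    return X[:3,3]+d*((z-X[2,3])/d[:,2])[:,None]
def stand2world(s,P):
    x,y,a=s;P=np.atleast_2d(np.float64(P));c_,s_=np.cos(a),np.sin(a)
    return np.c_[x+c_*P[:,0]-s_*P[:,1],y+s_*P[:,0]+c_*P[:,1],P[:,2]]
E
python3 - <<'E'
from h import *
cs,cd=eyes.camera_info("scene"),eyes.camera_info("side")
A=[(-.175,.295,.012),(.175,.295,.012),(.175,-.15,.012),(-.175,-.15,.012),(-.157,0,.034)]
a=[(230,250),(347,213),(449,317),(313,373),(284,314)]
B=[(.175,-.15,.012),(.175,.295,.012),(-.175,.295,.012)]
b=[(205,254),(305,382),(419,303)]
f=lambda s:np.r_[proj(cd,stand2world(s,A))-a,proj(cs,stand2world(s,B))-b].ravel()
r=least_squares(f,[.6,0,0],loss='soft_l1');print(r.x,r.fun.reshape(-1,2).round(1))
s=r.x
print("pivot,pointer",stand2world(s,[(0,0,.038),(-.157,0,.034)]))
print("cap side/scene",on_plane(cd,[(396,249)],.168),on_plane(cs,[(249,220)],.168))
print("fin top",on_plane(cd,[(306,224)],.086),on_plane(cs,[(339,301)],.086))
E
```

```text
[ 0.52113227 -0.10415551 -0.16007991] [[-4.7 -0.5]
 [ 0.1 -1.1]
 [ 1.9 -1.6]
 [-2.7  1.6]
 [ 0.5  1.8]
 [-2.7 -1.5]
 [-0.6  6.8]
 [ 3.3 -0.2]]
pivot,pointer [[ 0.52113227 -0.10415551  0.038     ]
 [ 0.36613959 -0.07913016  0.034     ]]
cap side/scene [[ 0.58709058 -0.17037829  0.168     ]] [[ 0.5860199  -0.16827662  0.168     ]]
fin top [[0.55798403 0.10014161 0.086     ]] [[0.56232441 0.09240336 0.086     ]]
```

Request:
step_arm(commands=[[100, [96, -65, 0], -81], [100, [96, -65, 0], -81], [100, [96, -65, 0], -81], [100, [96, -65, 0], -81], [100, [96, -65, 0], -81], [100, [96, -65, 0], -81], [100, [96, -65, 0], -81], [100, [96, -65, 0], -81], [100, [96, -65, 0], -81], [100, [96, -65, 0], -81]], squeeze=40)

```text
t: 1.35
tool_pos: [0.5599, 0.096, 0.4044]
tool_rot: [-0.249, -3.131, 0.0]
contact_force: [-0.7, -0.2, 0.6]
opening: 0.0855
grip_force: 0.0
```

```bash
python3 - <<'E'
from h import *
import pickle
o=monitor.get_obs();print(o['t'],o['tool_pos'],o['tool_rot'],o['q'])
c=eyes.camera_info("wrist");im=eyes.get_image("wrist")
pickle.dump(c,open("w1.pkl","wb"));print(c)
cv2.imwrite("pics/w1.png",im[:,:,::-1])
cv2.imwrite("pics/scene1.png",eyes.get_image("scene")[:,:,::-1])
E
```

```text
1.35 [0.55990266 0.09598778 0.40438165] [-2.48719719e-01 -3.13119185e+00  1.21741380e-04] [ 3.87968131e-02 -8.21127119e-02  1.74683875e+00 -1.36571075e-05
  1.47741007e+00 -1.37346526e+00]
{'camera_matrix': array([[344.98216154,   0.        , 322.04066738],
       [  0.        , 344.98216154, 240.176689  ],
       [  0.        ,   0.        ,   1.        ]]), 'k1': -0.03463221010609573, 'extrinsics': array([[ 1.57077775e-01,  9.51952014e-01,  2.62895294e-01,
         4.92021726e-01],
       [ 9.87586128e-01, -1.51534328e-01, -4.13640864e-02,
         1.07452043e-01],
       [ 4.61036147e-04,  2.66129124e-01, -9.63937279e-01,
         3.74298903e-01],
       [ 0.00000000e+00,  0.00000000e+00,  0.00000000e+00,
         1.00000000e+00]])}
```

View pics/w1.png

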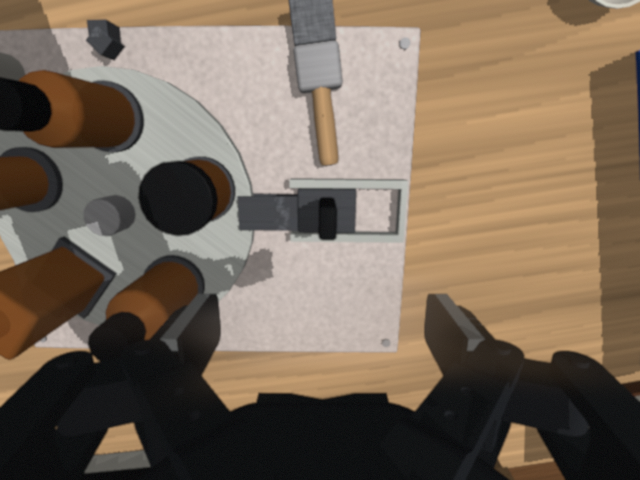

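```bash
python3 - <<'E'
from h import *
import pickle
c=pickle.load(open("w1.pkl","rb"))
im=cv2.imread("pics/w1.png")
a=cv2.resize(im[160:280,230:430],None,fx=4,fy=4,interpolation=cv2.INTER_CUBIC)
b=cv2.resize(im[0:90,60:260],None,fx=4,fy=4,interpolation=cv2.INTER_CUBIC)
b=b[:110*1] if 0 else b[40:160*1+40]
cv2.imwrite("pics/w1c.png",np.vstack([a[:480],b[:120,:800]]))
cd=eyes.camera_info("side")
A=[(-.175,.295,.012),(.175,.295,.012),(-.157,0,.034)]
a=[(420,28),(398,351),(105,45)]
f=lambda s:(proj(c,stand2world(s,A))-a).ravel()
r=least_squares(f,[.52,-.1,-.16]);print(r.x,r.fun.reshape(-1,2).round(1))
s=r.x
print(stand2world(s,[(0,0,.038),(-.157,0,.034),(0,.2,.068)]))
print(proj(c,stand2world(s,[(x,y,.086) for y in(.192,.208) for x in(-.015,.015)])).round(0))
E
```

```text
[ 0.52639819 -0.10081578 -0.15946159] [[ 2.4  0.1]
 [ 2.2  2.8]
 [-4.1 -1. ]]
[[ 0.52639819 -0.10081578  0.038     ]
 [ 0.37139007 -0.07588627  0.034     ]
 [ 0.55815552  0.09664681  0.068     ]]
[[312. 209.]
 [312. 243.]
 [331. 209.]
 [331. 243.]]
```

View pics/w1c.png

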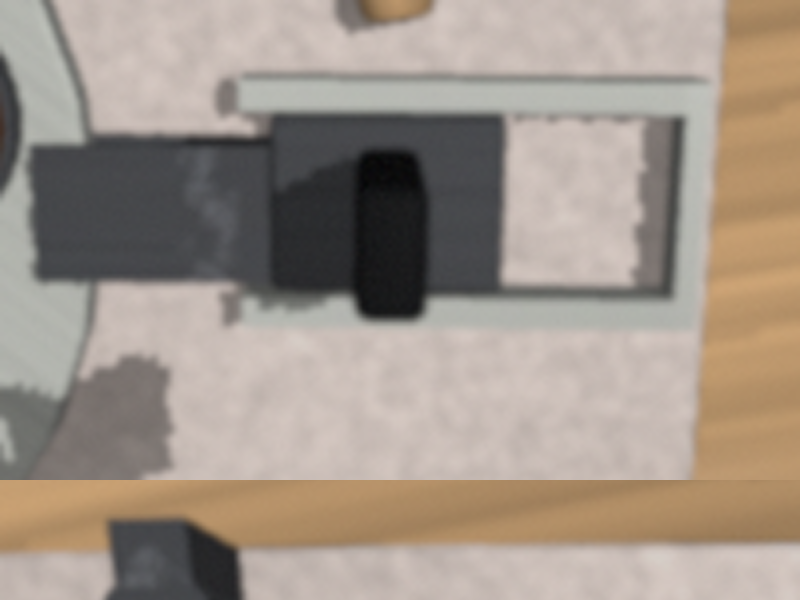

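The crop shows the fin's top face spanning x 319–336 and y 207–239 in the wrist picture, so its centre is at (328,223).

```bash
python3 - <<'E'
from h import *
import pickle
from scipy.spatial.transform import Rotation as R
c=pickle.load(open("w1.pkl","rb"))
p=on_plane(c,[(327.8,223)],.086)[0]
o=monitor.get_obs()
d=R.from_rotvec(o['tool_rot']).inv().apply(np.r_[p[:2],.068+.155]-o['tool_pos'])
print(p,d*1000)
E
```

```text
[0.55637261 0.10233929 0.086     ] [  4.46006247   5.71979141 181.51657585]
```

Request:
step_arm(commands=[[100, [4, 6, 50], 0], [100, [4, 6, 100], 0], [100, [4, 6, 150], 0], [100, [4, 6, 178], 0], [100, [4, 6, 178], 0], [0, [4, 6, 178], 0], [0, [4, 6, 178], 0], [0, [4, 6, 178], 0], [0, [4, 6, 178], 0], [0, [4, 6, 178], 0], [0, [4, 6, 178], 0], [0, [4, 6, 178], 0]])

```text
t: 2.95
tool_pos: [0.5574, 0.1024, 0.2278]
tool_rot: [0.247, 3.131, -0.0]
contact_force: [-2.5, -1.6, 6.5]
opening: 0.0153
grip_force: 41.2
```

Request:
step_arm(commands=[[0, [0, 8, 0], 0], [0, [0, 16, 0], 0], [0, [0, 24, 0], 0], [0, [0, 32, 0], 0], [0, [0, 38, 0], 0], [0, [0, 42, 0], 0], [0, [0, 44, 0], 0], [0, [0, 44, 0], 0]])

```text
t: 3.95
tool_pos: [0.5645, 0.1453, 0.2278]
tool_rot: [0.247, 3.13, -0.004]
contact_force: [-0.6, -6.1, 5.8]
opening: 0.0155
grip_force: 41.4
```

Request:
step_arm(commands=[[0, [0, 2, 0], 0], [0, [0, 4, 0], 0], [0, [0, 4, 0], 0], [0, [0, 4, 0], 0]])

```text
t: 4.45
tool_pos: [0.5649, 0.1467, 0.2278]
tool_rot: [-0.247, -3.131, 0.015]
contact_force: [-5.9, -18.9, 9.2]
opening: 0.0154
grip_force: 42.4
```

Request:
step_arm(commands=[[0, [0, -2, 0], 0], [0, [0, -2, 0], 0], [100, [0, -2, 0], 0], [100, [0, -2, 0], 0], [100, [0, -2, 0], 0], [100, [0, -2, 0], 0], [100, [0, -2, 0], 0], [100, [0, -2, -50], 0], [100, [0, -2, -110], 0], [100, [0, -2, -170], 0], [100, [0, -2, -190], 0]])

```text
t: 5.82
tool_pos: [0.5647, 0.1482, 0.4226]
tool_rot: [0.246, 3.123, 0.003]
contact_force: [0.0, 0.5, -0.6]
opening: 0.0852
grip_force: 0.0
```

Request:
step_arm(commands=[[100, [-15, -60, 0], 10], [100, [-30, -120, 0], 20], [100, [-45, -180, 0], 30], [100, [-60, -240, 0], 36], [100, [-72, -300, 0], 36], [100, [-72, -307, 0], 36], [100, [-72, -307, 0], 36]])

```text
t: 6.7
tool_pos: [0.5871, -0.1667, 0.4156]
tool_rot: [-1.203, -2.9, -0.001]
contact_force: [-0.6, 1.5, 0.2]
opening: 0.0856
grip_force: 0.0
```

```bash
python3 - <<'E'
from h import *
import pickle
o=monitor.get_obs();print(o['t'],o['tool_pos'],o['tool_rot'],o['q'])
c=eyes.camera_info("wrist");im=eyes.get_image("wrist")
pickle.dump(c,open("w2.pkl","wb"))
im=im[:,:,::-1].copy();cv2.imwrite("pics/w2.png",im)
cap=stand2world((.5265,-.1008,-.1595),[(.09*np.cos(a),.09*np.sin(a),.183) for a in np.radians(-36+72*np.arange(5))])
print(proj(c,np.vstack([cap,[.5866,-.169,.183],[.524,-.102,.038]])).round())
E
```

```text
6.7 [ 0.58706355 -0.16669988  0.41556218] [-1.20289853e+00 -2.90001418e+00 -8.28947658e-04] [-3.98649988e-01  1.24480948e-02  1.63596864e+00  5.18622269e-04
  1.49517786e+00 -1.18310304e+00]
[[328. 262.]
 [477. 160.]
 [434. -41.]
 [226. -42.]
 [180. 159.]
 [319. 263.]
 [323. 123.]]
```

View pics/w2.png

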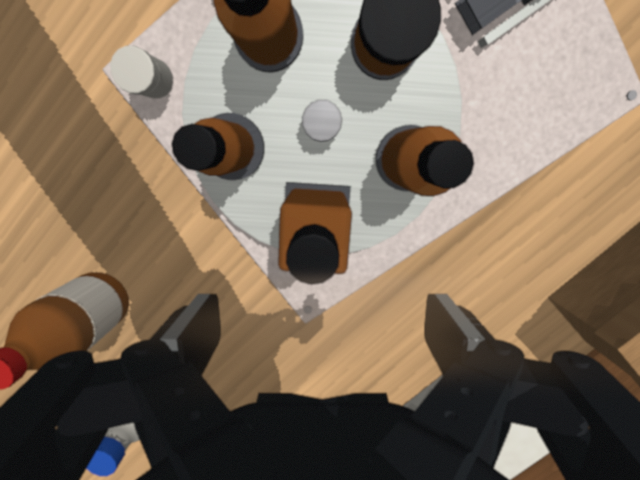

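The picture shows the square cap's top centred at about (314,256) and the hub at (322,120). The board corners are at (300,321) and (105,70), and the platter spans x 183–462.

```bash
python3 - <<'E'
from h import *
import pickle
from scipy.spatial.transform import Rotation as R
c1=pickle.load(open("w1.pkl","rb"));c2=pickle.load(open("w2.pkl","rb"))
A=[(-.175,.295,.012),(.175,.295,.012)];a=[(420,28),(398,351)]
B=[(.175,-.15,.012),(-.175,-.15,.012),(0,0,.046)];b=[(300,321),(105,70),(322,120)]
f=lambda s:np.r_[proj(c1,stand2world(s,A))-a,proj(c2,stand2world(s,B))-b].ravel()
r=least_squares(f,[.52,-.1,-.16]);s=r.x;print(s,r.fun.reshape(-1,2).round(1))
t=np.linspace(0,2*np.pi,361)
for pv in (s[:2],(.524,-.102)):
    q=proj(c2,np.c_[pv[0]+.135*np.cos(t),pv[1]+.135*np.sin(t),0*t+.038]);print(pv,q.min(0),q.max(0))
p=on_plane(c2,[(314,256)],.183)[0];v=p[:2]-s[:2]
print("cap",p,np.hypot(*v),np.degrees(np.arctan2(v[1],v[0])-s[2]), "hub",on_plane(c2,[(322,120)],.046))
o=monitor.get_obs();print(R.from_rotvec(o['tool_rot']).inv().apply(np.r_[p[:2],.168+.155]-o['tool_pos'])*1000)
E
```

```text
[ 0.52234739 -0.10240587 -0.1683328 ] [[ 1.8 -1.2]
 [-0.9  2. ]
 [ 4.5  3.1]
 [-4.8 -2.4]
 [-0.1  1.4]]
[ 0.52234739 -0.10240587] [181.23678011 -39.06755592] [462.5412139 256.128529 ]
(0.524, -0.102) [182.83146875 -37.92987815] [463.95845208 256.92078858]
cap [ 0.58103429 -0.16799246  0.183     ] 0.0880099663660716 -38.533050764572856 hub [[ 0.52152909 -0.10145578  0.046     ]]
[ 2.66207332 -5.84912219 92.87608135]
```

Request:
step_arm(commands=[[100, [3, -6, 0], 0], [100, [3, -6, 45], 0], [100, [3, -6, 90], 0], [100, [3, -6, 90], 0], [0, [3, -6, 90], 0], [0, [3, -6, 90], 0], [0, [3, -6, 90], 0], [0, [3, -6, 90], 0], [0, [3, -6, 90], 0], [0, [3, -6, 90], 0]], squeeze=25)

```text
t: 8.0
tool_pos: [0.5814, -0.169, 0.3292]
tool_rot: [1.201, 2.9, -0.001]
contact_force: [-0.4, 0.3, 6.2]
opening: 0.0331
grip_force: 25.9
```

```bash
cat > arc.py <<'E'
from h import *
import sys
from scipy.spatial.transform import Rotation as R
# rows for the arc: total turn (deg, clockwise = + about tool z), n rows
o=monitor.get_obs();T=R.from_rotvec(o['tool_rot']);p=o['tool_pos']
pv=np.array([.522,-.102]);yaw=-.163
v=p[:2]-pv;ang=np.degrees(np.arctan2(v[1],v[0]));rem=(ang-(180+np.degrees(yaw)))%360
ty=T.apply([0,1,0]);print("r",np.hypot(*v),"angle",ang,"remaining cw",rem,"tool y",np.degrees(np.arctan2(ty[1],ty[0])),"force",o['contact_force'],o['q'],o['opening'],o['grip_force'])
tot,n=float(sys.argv[1]),int(sys.argv[2])
for k in range(1,n+1):
    w=-np.radians(tot*k/n);d=np.array([[np.cos(w),-np.sin(w)],[np.sin(w),np.cos(w)]])@v-v
    print(T.inv().apply(np.r_[d,0]).round(4)*1000,round(tot*k/n,1))
E
python3 arc.py 60 10
```

```text
r 0.08954069424302702 angle -48.41154568596446 remaining cw 140.92766637466795 tool y 45.01231404764355 force [-0.4344607   0.32627501  6.22489708] [-4.05621216e-01  6.32554644e-02  1.73058614e+00 -3.04225855e-04
  1.34442665e+00 -1.19116498e+00] 0.033096516482721765 25.876038372516632
[ 1.  -9.3 -0. ] 6.0
[  3.1 -18.5  -0. ] 12.0
[  6.  -27.4  -0. ] 18.0
[  9.9 -35.9  -0.1] 24.0
[ 14.6 -44.   -0.1] 30.0
[ 20.2 -51.5  -0.1] 36.0
[ 26.5 -58.4  -0.1] 42.0
[ 33.5 -64.7  -0.2] 48.0
[ 41.2 -70.1  -0.2] 54.0
[ 49.3 -74.7  -0.2] 60.0
```

Request:
step_arm(commands=[[0, [1, -9, 0], 6], [0, [3, -18.5, 0], 12], [0, [6, -27.5, 0], 18], [0, [10, -36, 0], 24], [0, [14.5, -44, 0], 30], [0, [20, -51.5, 0], 36], [0, [26.5, -58.5, 0], 42], [0, [33.5, -64.5, 0], 48], [0, [41, -70, 0], 54], [0, [49.5, -74.5, 0], 60], [0, [49.5, -74.5, 0], 60]])

```text
t: 9.38
tool_pos: [0.4938, -0.1864, 0.3292]
tool_rot: [2.49, 1.908, 0.005]
contact_force: [2.4, 1.9, 6.6]
opening: 0.0332
grip_force: 26.1
```

```bash
python3 arc.py 81 11
```

```text
r 0.08899579532317899 angle -108.47238193420827 remaining cw 80.86683012642413 tool y -15.076145114837475 force [2.40138679 1.92740217 6.62137407] [-5.02293992e-01 -1.23556895e-01  1.91328254e+00  1.44649786e-03
  1.34672174e+00 -2.39483815e-01] 0.033186042311723014 26.065585613250732
[  1.4 -11.3  -0.1] 7.4
[  4.3 -22.4  -0.1] 14.7
[  8.5 -33.   -0.2] 22.1
[ 14.1 -43.   -0.2] 29.5
[ 20.9 -52.2  -0.3] 36.8
[ 28.8 -60.4  -0.3] 44.2
[ 37.7 -67.6  -0.4] 51.5
[ 47.5 -73.5  -0.4] 58.9
[ 57.9 -78.2  -0.4] 66.3
[ 68.9 -81.5  -0.4] 73.6
[ 80.1 -83.3  -0.4] 81.0
```

Forces are low, so I continue to the front.

Request:
step_arm(commands=[[0, [1.5, -11.5, 0], 7.5], [0, [4.5, -22.5, 0], 14.5], [0, [8.5, -33, 0], 22], [0, [14, -43, 0], 29.5], [0, [21, -52, 0], 37], [0, [29, -60.5, 0], 44], [0, [37.5, -67.5, 0], 51.5], [0, [47.5, -73.5, 0], 59], [0, [58, -78, 0], 66], [0, [69, -81.5, 0], 73.5], [0, [80, -83.5, 0], 81], [0, [80, -83.5, 0], 81]])

```text
t: 10.88
tool_pos: [0.4353, -0.0875, 0.3292]
tool_rot: [3.135, -0.164, 0.019]
contact_force: [12.5, -1.5, 0.4]
opening: 0.0333
grip_force: 26.0
```

```bash
python3 arc.py 1 1; python3 - <<'E'
from h import *
import pickle
c=eyes.camera_info("wrist");im=eyes.get_image("wrist")[:,:,::-1].copy()
pickle.dump(c,open("w3.pkl","wb"));cv2.imwrite("pics/w3.png",im)
s2=eyes.get_image("side")[:,:,::-1].copy();cv2.imwrite("pics/side3.png",cv2.resize(s2[180:400,200:480],None,fx=2.5,fy=2.5))
E
```

```text
r 0.08791482832164033 angle 170.49836396658586 remaining cw 359.83757602721823 tool y -95.99021392824858 force [12.54457035 -1.49954792  0.41932666] [-3.66641736e-01 -3.50892609e-01  2.10135578e+00  1.64753988e-03
  1.37877092e+00  1.30838898e+00] 0.033329651252592914 25.990723371505737
[ 0.1 -1.5 -0. ] 1.0
```

View pics/w3.png

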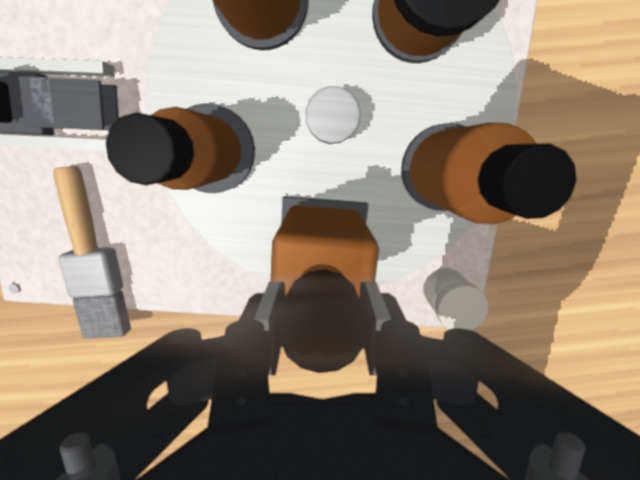

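View pics/side3.png

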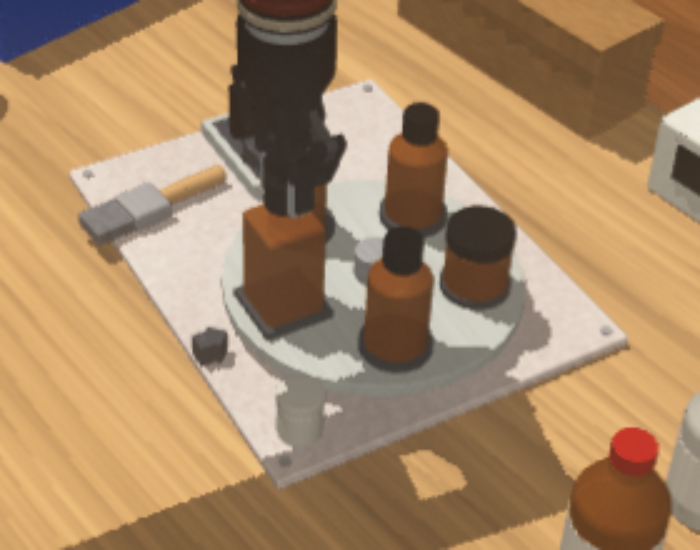

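The wrist view shows the gripped cap at (323,320) and the lock clear of the rim. The bottle's base edge is parallel to the board's front edge to about 1°. The side view shows the bottle facing the pointer at crop (210,345). I'll settle, check and hand in.

Request:
step_arm(commands=[[0, [1, 0, 0], 0], [0, [1, 0, 0], 0], [0, [1, 0, 0], 0], [0, [1, 0, 0], 0], [0, [1, 0, 0], 0], [0, [1, 0, 0], 0]])

```text
t: 11.72
tool_pos: [0.4358, -0.0878, 0.3292]
tool_rot: [3.136, -0.164, 0.014]
contact_force: [7.5, -0.3, 3.7]
opening: 0.0332
grip_force: 26.3
```

```bash
python3 - <<'E'
from h import *
from station import finish_job
cd=eyes.camera_info("side");p=on_plane(cd,[(284,315)],.034)[0]
o=monitor.get_obs();t=o['tool_pos'];pv=np.array([.522,-.102])
u=(p[:2]-pv)/np.hypot(*(p[:2]-pv));d=t[:2]-pv
off=d[0]*u[1]-d[1]*u[0]
print(p,np.hypot(*(p[:2]-pv)),"offset mm",off*1000,o['grip_force'],o['contact_force'],np.abs(o['dq']).max())
if abs(off)<.006 and o['grip_force']>15: print(finish_job())
E
```

```text
[ 0.36671448 -0.07648891  0.034     ] 0.15736711231034248 offset mm -0.005868938168217611 26.30238801240921 [ 7.49348113 -0.32688231  3.70485755] 0.0022143278699744305
the job is handed in; nothing more can be done
None
```

The job is handed in at about 12 s: the lock is open at its end stop, and the square bottle stands at the front within about 1 mm of the pointer line by my camera measurement, with its cap still gripped at 26 N.

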